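Set the painted eggs in their drilling cradles

ROBOT

A 6-joint arm with a two-finger parallel gripper is mounted at the origin on the work surface. World frame = base frame: x ahead of the robot, y to its left, z up, the work surface at z = 0. Lengths are in m, angles in degrees, forces in N, time in s.
With the tool pointing down it reaches from about 0.4 to 0.825 m from the base axis. Payload 7 kg.
Tool frame: the origin (TCP) lies midway between the tips of the shut fingers; the grasp point (between the pads) lies 19 mm behind it (ctrl.hold_point_z is the distance from the TCP to the grasp point, in m); z points along the fingers, y is the line along which they close (so a half turn about z gives the same grasp; the last joint's range is limited). The gripper opens to 88 mm and grips with 3 to 60 N. Pads are 19 mm wide; open, the fingers measure 130 mm over their backs; the gripper's body (78 mm by 193 mm) begins 47 mm behind the grasp point.
Start: joints at [-51.962, 20.546, 0.682, 0, -70.136, -16.507], TCP at [0.248, -0.628, 0.227] pointing down, gripper open.
Joint ranges: [-176.03, 176.03], [-82.01, 121.73], [-58.28, 71.71], [-173.87, 95.51], [-174.79, -0.11], [-173.66, 173.66]. Speed limits (degrees/s): [136.94, 136.94, 172.46, 180, 180, 180].

INTERFACE

Orientations are given as [roll, pitch, yaw] about the fixed x, y, z axes, in that order (R = Rz(yaw) Ry(pitch) Rx(roll)).
In Python, from plant import ctrl gives the robot as it stands.
- The arm moves only by the tool apply_moves, never from a script. Its argument "deltas" is a list of rows, each an object with "fingers": the finger opening in mm, from 0 to 87.6; "delta_pos": the shift along the tool's x, y, z in mm, a list of three; "angular": the turn, a rotation vector about the tool's x, y, z in degrees, a list of three. A call has 1 to 10 rows; each row is the pose to reach, as a shift and turn from the pose commanded when the call began, along the tool's axes at that moment; what a row does not reach only later rows make up. A row lasts 1/10 s, in which the tool goes at most 50 mm and 8.59 degrees, less where a joint would pass 70% of its speed; a pose out of reach is approached as far as the arm can. A call with a gripper value outside its range is refused whole. The fingers move at their own pace and stop on an object; the grip force is fixed at half the most. Time passes only in rows, so rows that repeat a pose let the fingers close. It gives the time, the measured TCP pose, the force, the opening and the grip force at its end, in the units of the state.
- ctrl.get_obs(): the state, without advancing time (a new reading comes with each control period).
- ctrl.snapshot(name): name is "side" or "top"; returns the picture (384x512x3 uint8, red, green, blue); there is no depth.
- ctrl.camera_params(name): a dict with "fx", "fy", "cx", "cy" (pixels), "cam_to_world" (4x4, takes a point from camera to world coordinates). Camera axes: x right, y up, looking along -z (the intrinsics and any distortion apply to the point x, -y, -z); pixel columns grow to the right and rows downward; lengths in m; the calibration is good to about 2 mm. A picture is of the moment at which its call begins. camera_params takes no time and is no camera call.
- ctrl.close_job(): hands the job in; it is judged then, once.
The state is a dict: "clock": time; "joint_pos": joint angles; "qvel": joint speeds; "tau": joint torques, N m; "tool_pos": TCP position; "orientation": TCP orientation; "force": force on the tool from outside, world axes, zero at the start; "moment": the same for the moment, N m; "opening": finger opening in m; "gripper_force": force on a finger pad.
Only numpy, scipy, OpenCV 4.12 (cv2) and the standard library are available. Lean on these libraries where they do the work, as an engineer would, in place of code of your own. Each camera call takes 0.05 s, during which the arm holds its last target. There are 200 camera calls.

TASK

Get the painted eggs ready for drilling: pick out the four painted eggs and set each one, upright and fully down, in the dimple of the cradle of its own colour. They are fragile, so grip them lightly and set them down softly, neither dropped nor pressed in nor tipped over. Leave the two bare wooden eggs standing where they are.

Things in the scene. Friction and masses are not known exactly. Their poses are not given: they have to be found in the camera images.
- egg_red: The red egg: a fragile, hollow, glossy red-painted egg standing upright on a small flat foot: 74 mm tall, 50 mm across at its widest, which is 34 mm above the foot, foot 28 mm across; origin at the centre of the foot's underside, z up the egg's axis; round, so yaw does not matter. About 60 g; cracks if pinched with over 70 N or pressed down with over 55 N, or dropped 10 mm.
- egg_blue: The blue egg: a fragile, hollow, glossy blue-painted egg standing upright on a small flat foot: 74 mm tall, 50 mm across at its widest, which is 34 mm above the foot, foot 28 mm across; origin at the centre of the foot's underside, z up the egg's axis; round, so yaw does not matter. About 60 g; cracks if pinched with over 70 N or pressed down with over 55 N, or dropped 10 mm.
- egg_yellow: The yellow egg: a fragile, hollow, glossy yellow-painted egg standing upright on a small flat foot: 74 mm tall, 50 mm across at its widest, which is 34 mm above the foot, foot 28 mm across; origin at the centre of the foot's underside, z up the egg's axis; round, so yaw does not matter. About 60 g; cracks if pinched with over 70 N or pressed down with over 55 N, or dropped 10 mm.
- egg_green: The green egg: a fragile, hollow, glossy green-painted egg standing upright on a small flat foot: 74 mm tall, 50 mm across at its widest, which is 34 mm above the foot, foot 28 mm across; origin at the centre of the foot's underside, z up the egg's axis; round, so yaw does not matter. About 60 g; cracks if pinched with over 70 N or pressed down with over 55 N, or dropped 10 mm.
- cradle_red: The red cradle: a fixed square block, 76 x 76 mm and 18 mm high, with a red painted top on a plywood base and one round dimple in the middle of its top (8 mm deep with a flat floor 52 mm across, widened by a 3 mm bevel at the mouth). Origin at the centre of its underside, right under the dimple, z up. An egg let down over the middle stands with its foot on that floor, 10 mm above the table.
- cradle_blue: The blue cradle: a fixed square block, 76 x 76 mm and 18 mm high, with a blue painted top on a plywood base and one round dimple in the middle of its top (8 mm deep with a flat floor 52 mm across, widened by a 3 mm bevel at the mouth). Origin at the centre of its underside, right under the dimple, z up. An egg let down over the middle stands with its foot on that floor, 10 mm above the table.
- cradle_yellow: The yellow cradle: a fixed square block, 76 x 76 mm and 18 mm high, with a yellow painted top on a plywood base and one round dimple in the middle of its top (8 mm deep with a flat floor 52 mm across, widened by a 3 mm bevel at the mouth). Origin at the centre of its underside, right under the dimple, z up. An egg let down over the middle stands with its foot on that floor, 10 mm above the table.
- cradle_green: The green cradle: a fixed square block, 76 x 76 mm and 18 mm high, with a green painted top on a plywood base and one round dimple in the middle of its top (8 mm deep with a flat floor 52 mm across, widened by a 3 mm bevel at the mouth). Origin at the centre of its underside, right under the dimple, z up. An egg let down over the middle stands with its foot on that floor, 10 mm above the table.
- egg_beech: A wooden egg, light brown, bare beech wood; it is not to be moved. Same shape, size and origin as the painted eggs. All eggs, cradles and two bits of low clutter (grey sanding block, small silver tin, under 30 mm high) stand mixed, their centres at least 110 mm apart; nothing else is near.
- egg_walnut: A wooden egg, dark brown, bare walnut wood; it is not to be moved. Same shape, size and origin as the painted eggs. All eggs, cradles and two bits of low clutter (grey sanding block, small silver tin, under 30 mm high) stand mixed, their centres at least 110 mm apart; nothing else is near.
Mind the look-alikes: they are no part of the job. Several things have the shape of the egg_blue; the one meant has the colours described above. Several things have the shape of the egg_yellow; the one meant has the colours described above.

How it is judged:
By the outcome, as a careful person would: the job done as asked, in the order asked, and still so for the second after the job is handed in, with the robot touching nothing.
It also fails if it takes over 128 s, if anything falls off the work surface, if the arm or the gripper's body presses on something with over 40 N, if the wrist force passes 120 N, or if a joint passes its speed limit or range.

## Working session

There is one attempt and no reset: what is moved stays moved. The work goes in short steps, Python scripts to look and compute and a tool call to move; the robot and the scene stay as the last step left them, time stands still between calls to the robot, and variables do not carry over. Pictures are saved under pics/ and viewed, at most 14 in all, crops included, and the job is handed in when it is done.

Besides the shell and the picture viewer there is one more tool, called after "Request:" as name(argument=value, ...), one argument or row to a line, values as JSON. apply_moves: Moves the arm, as the interface text tells. Its arguments: {"type":"object","properties":{"deltas":{"type":"array"}},"required":["deltas"]}

```bash
mkdir -p pics; ls
python3 - <<'E'
from plant import ctrl
import cv2,numpy as np
for n in("top","side"):
    cv2.imwrite(f"pics/{n}0.png",ctrl.snapshot(n)[:,:,::-1])
    p=ctrl.camera_params(n);print(n,{k:(np.round(v,4).tolist() if not isinstance(v,str) else v) for k,v in p.items()})
o=ctrl.get_obs();print({k:np.round(v,4).tolist() for k,v in o.items()},ctrl.hold_point_z)
E
```

```text
pics
top {'fx': 452.4945, 'fy': 452.4945, 'cx': 262.5289, 'cy': 195.063, 'cam_to_world': [[0.1289, 0.9676, -0.217, 0.1991], [-0.9916, 0.1274, -0.0207, -0.0177], [0.0076, 0.2179, 0.9759, 1.4111], [0.0, 0.0, 0.0, 1.0]]}
side {'fx': 424.8157, 'fy': 424.8157, 'cx': 250.0855, 'cy': 190.6528, 'cam_to_world': [[-0.8992, 0.3377, -0.2782, 0.169], [-0.4372, -0.6685, 0.6017, 0.726], [0.0172, 0.6627, 0.7487, 0.9675], [0.0, 0.0, 0.0, 1.0]]}
{'clock': 0.1, 'joint_pos': [-51.9622, 20.5885, 0.6398, -0.0175, -70.1363, -16.5068], 'qvel': [0.0623, -0.0594, 0.0377, 0.092, -0.054, 0.0213], 'tau': [-0.0015, -58.4164, 29.3749, 7.0155, 0.0101, -0.0001], 'tool_pos': [0.2475, -0.6275, 0.2257], 'orientation': [179.9139, -0.0083, -158.4749], 'force': [-0.217, -0.8979, -0.325], 'moment': [0.023, -0.0302, -0.0051], 'gripper_force': 0.0, 'opening': 0.0874} 0.0188
```

View pics/top0.png

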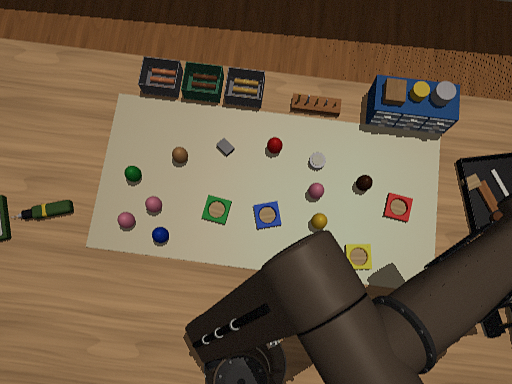

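View pics/side0.png

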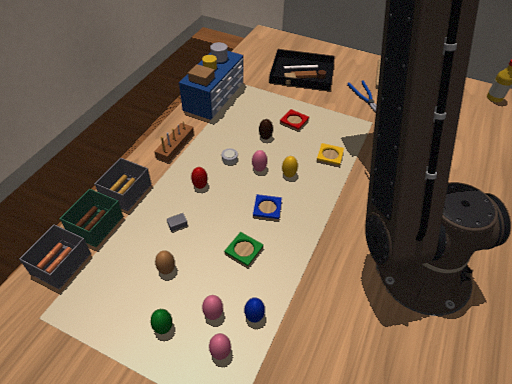

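The top view shows red egg (275,146), blue (160,235), yellow (319,221), green (133,174). Cradles are red (398,207), blue (267,215), yellow (358,256) and green (217,209). The wooden eggs are at (180,155) and (364,183), and the pink ones are look-alikes. The side view agrees.

```bash
cat > h.py <<'E'
from plant import ctrl
import cv2,numpy as np
from scipy.spatial.transform import Rotation as Ro
def ground(n,uv,z):
    p=ctrl.camera_params(n);T=np.array(p["cam_to_world"])
    d=T[:3,:3]@[(uv[0]-p["cx"])/p["fx"],-(uv[1]-p["cy"])/p["fy"],-1.]
    return (T[:3,3]+d*(z-T[2,3])/d[2])[:2]
def proj(n,P):
    p=ctrl.camera_params(n);T=np.array(p["cam_to_world"])
    c=T[:3,:3].T@(np.array(P)-T[:3,3]);return np.array([p["cx"]-p["fx"]*c[0]/c[2],p["cy"]+p["fy"]*c[1]/c[2]])
HUE=dict(red=[(0,6),(175,180)],blue=[(108,125)],yellow=[(20,33)],green=[(45,80)])
def centre(n,img,c,seed,r=18):
    hsv=cv2.cvtColor(img,cv2.COLOR_RGB2HSV)
    m=sum(cv2.inRange(hsv,(a,120,30),(b,255,255)) for a,b in HUE[c])
    w=np.zeros_like(m);cv2.circle(w,tuple(int(round(s)) for s in seed),r,255,-1);m&=w
    cs=max(cv2.findContours(m,cv2.RETR_EXTERNAL,cv2.CHAIN_APPROX_NONE)[0],key=cv2.contourArea)
    M=cv2.moments(cv2.convexHull(cs));return np.array([M["m10"],M["m01"]])/M["m00"],M["m00"]
def delta(x,y,z,yaw):
    "shift mm in tool axes and turn to TCP (x,y,z) m, pointing down with yaw"
    o=ctrl.get_obs();R=Ro.from_euler("xyz",o["orientation"],degrees=True);G=Ro.from_euler("xyz",[180,0,yaw],degrees=True)
    print("dpos",np.round(R.inv().apply(np.array([x,y,z])-o["tool_pos"])*1000,1),"rot",np.round((R.inv()*G).as_rotvec(degrees=True),2),
      "t",o["clock"],"pos",np.round(o["tool_pos"],4),"F",np.round(o["force"],1))
E
python3 - <<'E'
from h import *
I={n:ctrl.snapshot(n) for n in("top","side")}
S=dict(red=[(275,146),(398,207),(200,177),(294,120)],blue=[(160,235),(267,215),(254,310),(267,208)],yellow=[(319,221),(358,256),(290,167),(330,154)],green=[(133,174),(217,209),(162,321),(244,249)])
for c,s in S.items():
    for k,z,nm in((0,.036,"egg"),(1,.018,"cradle")):
        out=[]
        for n,sd in(("top",s[k]),("side",s[k+2])):
            uv,a=centre(n,I[n],c,sd);out.append((ground(n,uv,z).round(4).tolist(),uv.round(1).tolist(),int(a)))
        print(c,nm,out)
for nm,uv in dict(beech=(180,155),walnut=(364,183),pink1=(153,205),pink2=(126,220),pink3=(316,190)).items(): print(nm,ground("top",uv,.036).round(3))
for nm,uv in dict(tin=(317,160),block=(226,147)).items(): print(nm,ground("top",uv,.02).round(3))
E
```

```text
red egg [([0.6719, -0.0045], [274.2, 145.1], 174), ([0.6757, -0.0009], [198.8, 177.4], 252)]
red cradle [([0.5267, -0.4153], [398.0, 206.9], 575), ([0.5313, -0.4099], [294.0, 118.9], 334)]
blue egg [([0.3418, 0.3053], [160.1, 234.5], 187), ([0.3436, 0.3087], [254.1, 309.7], 349)]
blue cradle [([0.448, -0.0099], [266.9, 214.8], 554), ([0.4508, -0.0044], [267.2, 206.5], 544)]
yellow egg [([0.4474, -0.1701], [318.6, 220.7], 184), ([0.4506, -0.1682], [289.4, 166.2], 251)]
yellow cradle [([0.358, -0.3065], [359.1, 255.9], 565), ([0.3599, -0.2996], [330.2, 153.5], 415)]
green egg [([0.5206, 0.4249], [132.7, 173.5], 185), ([0.5229, 0.4293], [160.9, 321.2], 381)]
green cradle [([0.445, 0.1501], [216.1, 209.2], 564), ([0.4472, 0.1556], [243.7, 248.4], 683)]
beech [0.6   0.288]
walnut [ 0.585 -0.299]
pink1 [0.429 0.343]
pink2 [0.372 0.417]
pink3 [ 0.543 -0.152]
tin [ 0.646 -0.147]
block [0.651 0.149]
```

```bash
python3 -c "
from h import *
delta(.674,-.003,.13,-158.5)"
```

```text
dpos [-625.9  424.5   96.3] rot [ 0.06 -0.01  0.03] t 0.2 pos [ 0.2476 -0.6277  0.226 ] F [-0.2 -0.2 -0. ]
```

Request:
apply_moves(
  deltas=[
    {"fingers": 87.6, "delta_pos": [-20, 14, 0], "angular": [0, 0, 0]},
    {"fingers": 87.6, "delta_pos": [-55, 37, 0], "angular": [0, 0, 0]},
    {"fingers": 87.6, "delta_pos": [-95, 64, 0], "angular": [0, 0, 0]},
    {"fingers": 87.6, "delta_pos": [-135, 91, 0], "angular": [0, 0, 0]},
    {"fingers": 87.6, "delta_pos": [-175, 118, 0], "angular": [0, 0, 0]},
    {"fingers": 87.6, "delta_pos": [-215, 145, 0], "angular": [0, 0, 0]},
    {"fingers": 87.6, "delta_pos": [-255, 172, 0], "angular": [0, 0, 0]},
    {"fingers": 87.6, "delta_pos": [-290, 196, 0], "angular": [0, 0, 0]},
    {"fingers": 87.6, "delta_pos": [-310, 210, 0], "angular": [0, 0, 0]},
    {"fingers": 87.6, "delta_pos": [-313, 212, 0], "angular": [0, 0, 0]},
  ],
)

```text
clock: 1.2
tool_pos: [0.4625, -0.3135, 0.2266]
orientation: [180.0, 0.0, -158.3]
force: [-0.2, -0.9, -0.5]
opening: 0.0875
gripper_force: 0.0
```

Request:
apply_moves(
  deltas=[
    {"fingers": 87.6, "delta_pos": [-20, 14, 6], "angular": [0, 0, 0]},
    {"fingers": 87.6, "delta_pos": [-55, 37, 17], "angular": [0, 0, 0]},
    {"fingers": 87.6, "delta_pos": [-95, 64, 29], "angular": [0, 0, 0]},
    {"fingers": 87.6, "delta_pos": [-135, 91, 41], "angular": [0, 0, 0]},
    {"fingers": 87.6, "delta_pos": [-175, 118, 54], "angular": [0, 0, 0]},
    {"fingers": 87.6, "delta_pos": [-215, 145, 66], "angular": [0, 0, 0]},
    {"fingers": 87.6, "delta_pos": [-255, 172, 78], "angular": [0, 0, 0]},
    {"fingers": 87.6, "delta_pos": [-290, 196, 90], "angular": [0, 0, 0]},
    {"fingers": 87.6, "delta_pos": [-313, 212, 96], "angular": [0, 0, 0]},
    {"fingers": 87.6, "delta_pos": [-313, 212, 96], "angular": [0, 0, 0]},
  ],
)

```text
clock: 2.2
tool_pos: [0.6754, -0.0015, 0.1286]
orientation: [180.0, -0.1, -158.3]
force: [-0.3, -1.0, 0.6]
opening: 0.0876
gripper_force: 0.0
```

```bash
python3 -c "
from h import *
delta(.674,-.003,.016,-158.5)
a=ctrl.snapshot('top')[90:200,210:350,::-1];b=ctrl.snapshot('side')[110:220,130:270,::-1]
cv2.imwrite('pics/r1.png',cv2.resize(np.hstack([a,b]),None,fx=2.8,fy=2.8,interpolation=cv2.INTER_CUBIC))"
```

```text
dpos [  1.6  -0.9 112.6] rot [ 0.01 -0.12  0.17] t 2.2 pos [ 0.6754 -0.0015  0.1286] F [-0.3 -1.   0.6]
```

View pics/r1.png

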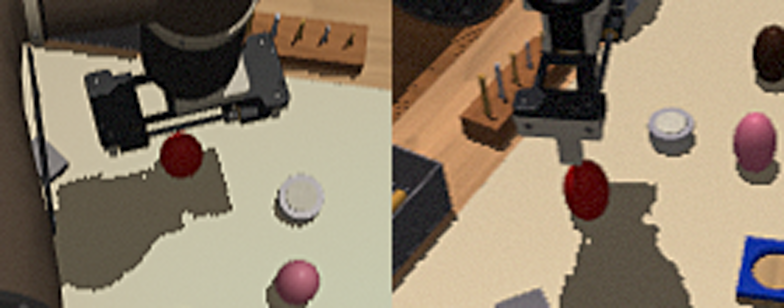

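The gripper hangs over the red egg, which shows at crop (181,155) in the top view and (586,190) in the side view, centred between the fingers. I'll descend.

Request:
apply_moves(
  deltas=[
    {"fingers": 87.6, "delta_pos": [1.5, -1, 20], "angular": [0, 0, 0]},
    {"fingers": 87.6, "delta_pos": [1.5, -1, 45], "angular": [0, 0, 0]},
    {"fingers": 87.6, "delta_pos": [1.5, -1, 70], "angular": [0, 0, 0]},
    {"fingers": 87.6, "delta_pos": [1.5, -1, 90], "angular": [0, 0, 0]},
    {"fingers": 87.6, "delta_pos": [1.5, -1, 104], "angular": [0, 0, 0]},
    {"fingers": 87.6, "delta_pos": [1.5, -1, 111], "angular": [0, 0, 0]},
    {"fingers": 87.6, "delta_pos": [1.5, -1, 112], "angular": [0, 0, 0]},
    {"fingers": 87.6, "delta_pos": [1.5, -1, 112], "angular": [0, 0, 0]},
  ],
)

```text
clock: 3.1
tool_pos: [0.6739, -0.0055, 0.0194]
orientation: [-180.0, 0.1, -158.5]
force: [-0.1, 0.9, 0.8]
opening: 0.0876
gripper_force: 0.0
```

```bash
python3 -c "
from h import *
delta(.674,-.003,.016,-158.5)
a=ctrl.snapshot('top')[90:200,210:350,::-1];b=ctrl.snapshot('side')[110:220,130:270,::-1]
cv2.imwrite('pics/r2.png',cv2.resize(np.hstack([a,b]),None,fx=2.8,fy=2.8,interpolation=cv2.INTER_CUBIC))"
```

```text
dpos [-1.   2.3  3.4] rot [-0.02  0.06  0.02] t 3.1 pos [ 0.6739 -0.0055  0.0194] F [-0.1  0.9  0.8]
```

View pics/r2.png

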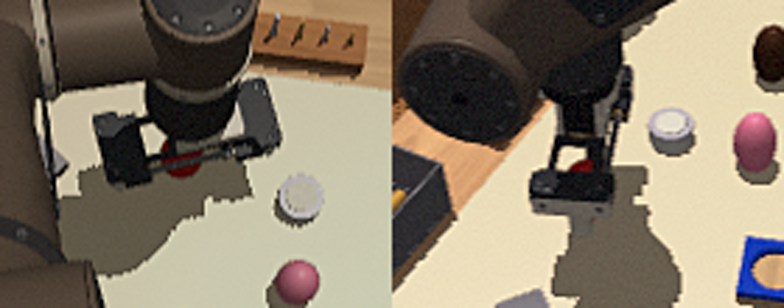

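Nothing has touched: the egg at crop (181,157) sits between the fingers. I'll go 3 mm lower and close.

Request:
apply_moves(
  deltas=[
    {"fingers": 87.6, "delta_pos": [0, 1, 3], "angular": [0, 0, 0]},
    {"fingers": 70, "delta_pos": [0, 1, 3], "angular": [0, 0, 0]},
    {"fingers": 60, "delta_pos": [0, 1, 3], "angular": [0, 0, 0]},
    {"fingers": 56, "delta_pos": [0, 1, 3], "angular": [0, 0, 0]},
    {"fingers": 53, "delta_pos": [0, 1, 3], "angular": [0, 0, 0]},
    {"fingers": 50, "delta_pos": [0, 1, 3], "angular": [0, 0, 0]},
    {"fingers": 47, "delta_pos": [0, 1, 3], "angular": [0, 0, 0]},
    {"fingers": 44, "delta_pos": [0, 1, 3], "angular": [0, 0, 0]},
    {"fingers": 40, "delta_pos": [0, 1, 3], "angular": [0, 0, 0]},
    {"fingers": 40, "delta_pos": [0, 1, 3], "angular": [0, 0, 0]},
  ],
)

```text
clock: 4.2
tool_pos: [0.673, -0.0042, 0.0156]
orientation: [180.0, 0.0, -158.5]
force: [-0.2, 0.4, 0.9]
opening: 0.048
gripper_force: 30.0
```

```bash
python3 -c "
from h import *
delta(.529,-.412,.13,-158.5)
a=ctrl.snapshot('top')[90:200,210:350,::-1];b=ctrl.snapshot('side')[110:220,130:270,::-1]
delta(.529,-.412,.13,-158.5);o=ctrl.get_obs();print(o['opening'],o['gripper_force'])"
```

```text
dpos [ 283.6 -326.4 -114.4] rot [0.   0.01 0.03] t 4.2 pos [ 0.673  -0.0042  0.0156] F [-0.2  0.4  0.9]
dpos [ 283.6 -326.4 -114.4] rot [ 0.   -0.    0.03] t 4.3 pos [ 0.673  -0.0042  0.0156] F [-1.   0.5 -0.3]
0.04863650457513845 30.00006627291441
```

Request:
apply_moves(
  deltas=[
    {"fingers": 40, "delta_pos": [0, 0, -5], "angular": [0, 0, 0]},
    {"fingers": 40, "delta_pos": [0, 0, -20], "angular": [0, 0, 0]},
    {"fingers": 40, "delta_pos": [0, 0, -45], "angular": [0, 0, 0]},
    {"fingers": 40, "delta_pos": [0, 0, -75], "angular": [0, 0, 0]},
    {"fingers": 40, "delta_pos": [10, -11, -100], "angular": [0, 0, 0]},
    {"fingers": 40, "delta_pos": [28, -32, -114], "angular": [0, 0, 0]},
    {"fingers": 40, "delta_pos": [52, -60, -114], "angular": [0, 0, 0]},
    {"fingers": 40, "delta_pos": [76, -88, -114], "angular": [0, 0, 0]},
    {"fingers": 40, "delta_pos": [94, -109, -114], "angular": [0, 0, 0]},
    {"fingers": 40, "delta_pos": [100, -115, -114], "angular": [0, 0, 0]},
  ],
)

```text
clock: 5.3
tool_pos: [0.6213, -0.1504, 0.1311]
orientation: [-180.0, 0.1, -158.6]
force: [0.4, 0.9, -1.0]
opening: 0.0484
gripper_force: 30.0
```

```bash
python3 -c "
from h import *
delta(.529,-.412,.13,-158.5)
a=ctrl.snapshot('top')[90:250,200:400,::-1];b=ctrl.snapshot('side')[60:220,130:330,::-1]
cv2.imwrite('pics/r3.png',cv2.resize(np.hstack([a,b]),None,fx=2,fy=2,interpolation=cv2.INTER_CUBIC))"
```

```text
dpos [ 181.4 -209.9    1.1] rot [-0.03  0.05 -0.09] t 5.3 pos [ 0.6213 -0.1504  0.1311] F [ 0.4  0.9 -1. ]
```

View pics/r3.png

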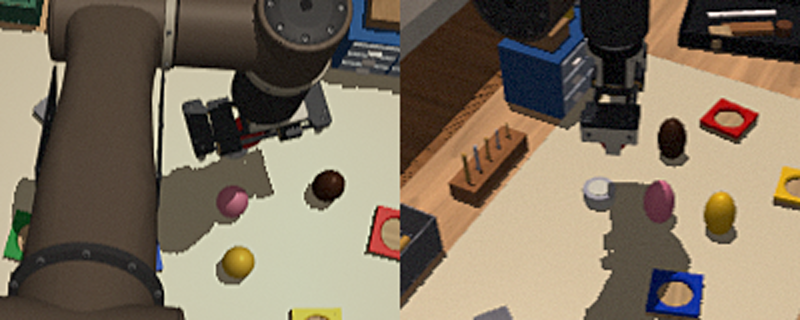

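The red egg is held (red tip below the gripper at crop (617,150)), and the red cradle is ahead.

Request:
apply_moves(
  deltas=[
    {"fingers": 40, "delta_pos": [10, -11, 0], "angular": [0, 0, 0]},
    {"fingers": 40, "delta_pos": [32, -37, 0], "angular": [0, 0, 0]},
    {"fingers": 40, "delta_pos": [58, -67, 0], "angular": [0, 0, 0]},
    {"fingers": 40, "delta_pos": [84, -97, 0], "angular": [0, 0, 0]},
    {"fingers": 40, "delta_pos": [110, -127, 0], "angular": [0, 0, 0]},
    {"fingers": 40, "delta_pos": [136, -157, 0], "angular": [0, 0, 0]},
    {"fingers": 40, "delta_pos": [160, -185, 0], "angular": [0, 0, 0]},
    {"fingers": 40, "delta_pos": [176, -203, 0], "angular": [0, 0, 0]},
    {"fingers": 40, "delta_pos": [181, -209, 0], "angular": [0, 0, 0]},
    {"fingers": 40, "delta_pos": [181, -209, 0], "angular": [0, 0, 0]},
  ],
)

```text
clock: 6.4
tool_pos: [0.5304, -0.4093, 0.1295]
orientation: [180.0, -0.0, -158.5]
force: [0.7, 0.6, -0.3]
opening: 0.0486
gripper_force: 30.0
```

```bash
python3 -c "
from h import *
a=ctrl.snapshot('top')[90:250,300:500,::-1];b=ctrl.snapshot('side')[40:200,200:400,::-1]
delta(.529,-.412,.026,-158.5)
cv2.imwrite('pics/r4.png',cv2.resize(np.hstack([a,b]),None,fx=2,fy=2,interpolation=cv2.INTER_CUBIC))"
```

```text
dpos [  3.4  -3.  103.6] rot [0.01 0.   0.07] t 6.5 pos [ 0.531  -0.408   0.1296] F [ 0.1  0.2 -0.1]
```

View pics/r4.png

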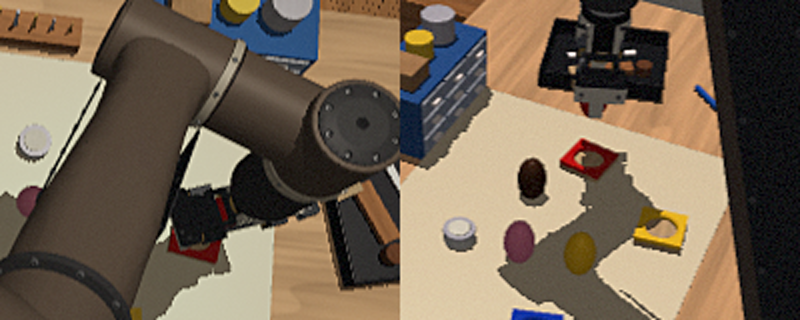

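The egg is held above the red cradle, whose dimple is at side crop (592,157).

Request:
apply_moves(
  deltas=[
    {"fingers": 40, "delta_pos": [2.5, -2, 15], "angular": [0, 0, 0]},
    {"fingers": 40, "delta_pos": [2.5, -2, 38], "angular": [0, 0, 0]},
    {"fingers": 40, "delta_pos": [2.5, -2, 60], "angular": [0, 0, 0]},
    {"fingers": 40, "delta_pos": [2.5, -2, 78], "angular": [0, 0, 0]},
    {"fingers": 40, "delta_pos": [2.5, -2, 90], "angular": [0, 0, 0]},
    {"fingers": 40, "delta_pos": [2.5, -2, 96], "angular": [0, 0, 0]},
    {"fingers": 40, "delta_pos": [2.5, -2, 97], "angular": [0, 0, 0]},
    {"fingers": 40, "delta_pos": [2.5, -2, 97], "angular": [0, 0, 0]},
  ],
)

```text
clock: 7.3
tool_pos: [0.5294, -0.4116, 0.033]
orientation: [-180.0, 0.0, -158.4]
force: [-0.1, 0.0, -0.7]
opening: 0.0485
gripper_force: 30.0
```

```bash
python3 -c "
from h import *
b=ctrl.snapshot('side')[60:160,240:340,::-1];a=ctrl.snapshot('top')[150:250,350:450,::-1]
delta(.529,-.412,.026,-158.5)
cv2.imwrite('pics/r5.png',cv2.resize(np.hstack([a,b]),None,fx=4,fy=4,interpolation=cv2.INTER_CUBIC))"
```

```text
dpos [0.6 0.1 7.5] rot [-0.07  0.06  0.04] t 7.4 pos [ 0.5296 -0.4118  0.0335] F [ 0.2  0.2 -0.8]
```

View pics/r5.png

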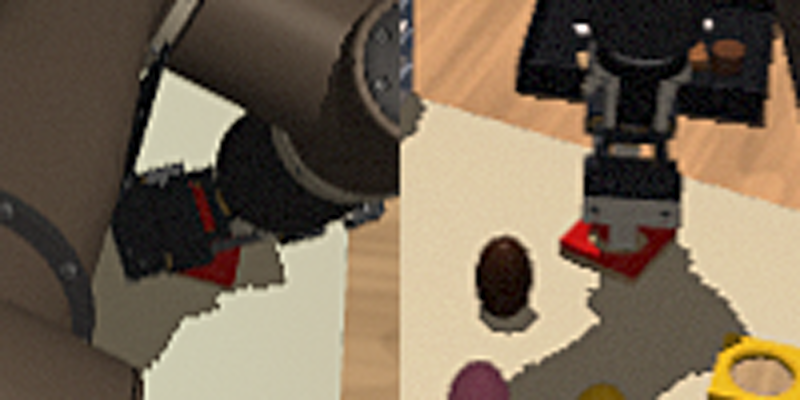

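In the side crop the finger at (627,235) is centred over the dimple at about (620,240). I'll lower gently.

Request:
apply_moves(
  deltas=[
    {"fingers": 40, "delta_pos": [0, 0, 2], "angular": [0, 0, 0]},
    {"fingers": 40, "delta_pos": [0, 0, 4], "angular": [0, 0, 0]},
    {"fingers": 40, "delta_pos": [0, 0, 5], "angular": [0, 0, 0]},
    {"fingers": 40, "delta_pos": [0, 0, 6], "angular": [0, 0, 0]},
    {"fingers": 40, "delta_pos": [0, 0, 6.5], "angular": [0, 0, 0]},
    {"fingers": 40, "delta_pos": [0, 0, 6.5], "angular": [0, 0, 0]},
  ],
)

```text
clock: 8.0
tool_pos: [0.5289, -0.4116, 0.026]
orientation: [180.0, -0.0, -158.5]
force: [0.2, -0.2, -1.2]
opening: 0.0482
gripper_force: 30.0
```

Request:
apply_moves(
  deltas=[
    {"fingers": 40, "delta_pos": [0, 0, 0.5], "angular": [0, 0, 0]},
    {"fingers": 40, "delta_pos": [0, 0, 0.5], "angular": [0, 0, 0]},
  ],
)

```text
clock: 8.2
tool_pos: [0.529, -0.4116, 0.0256]
orientation: [-180.0, -0.0, -158.5]
force: [-0.2, -1.0, -0.9]
opening: 0.0483
gripper_force: 30.0
```

Request:
apply_moves(
  deltas=[
    {"fingers": 40, "delta_pos": [0, 0, 0.6], "angular": [0, 0, 0]},
    {"fingers": 40, "delta_pos": [0, 0, 0.6], "angular": [0, 0, 0]},
  ],
)

```text
clock: 8.4
tool_pos: [0.529, -0.4116, 0.0255]
orientation: [-180.0, 0.0, -158.5]
force: [-1.4, 0.9, 4.7]
opening: 0.0482
gripper_force: 30.0
```

Contact is at about 5 N. Release and go up.

Request:
apply_moves(
  deltas=[
    {"fingers": 50, "delta_pos": [0, 0, 0], "angular": [0, 0, 0]},
    {"fingers": 60, "delta_pos": [0, 0, 0], "angular": [0, 0, 0]},
    {"fingers": 75, "delta_pos": [0, 0, 0], "angular": [0, 0, 0]},
    {"fingers": 87.6, "delta_pos": [0, 0, 0], "angular": [0, 0, 0]},
    {"fingers": 87.6, "delta_pos": [0, 0, 0], "angular": [0, 0, 0]},
    {"fingers": 87.6, "delta_pos": [0, 0, -10], "angular": [0, 0, 0]},
    {"fingers": 87.6, "delta_pos": [0, 0, -35], "angular": [0, 0, 0]},
    {"fingers": 87.6, "delta_pos": [0, 0, -70], "angular": [0, 0, 0]},
    {"fingers": 87.6, "delta_pos": [0, 0, -95], "angular": [0, 0, 0]},
    {"fingers": 87.6, "delta_pos": [0, 0, -104], "angular": [0, 0, 0]},
  ],
)

```text
clock: 9.4
tool_pos: [0.5305, -0.4125, 0.1333]
orientation: [-179.8, 0.2, -158.4]
force: [0.7, 0.7, 0.6]
opening: 0.0873
gripper_force: 0.0
```

```bash
python3 -c "
from h import *
delta(.343,.307,.13,-158.5)"
```

```text
dpos [-9.01e+01  7.38e+02  4.00e-01] rot [-0.25  0.19  0.06] t 9.4 pos [ 0.5305 -0.4125  0.1333] F [0.7 0.7 0.6]
```

Request:
apply_moves(
  deltas=[
    {"fingers": 87.6, "delta_pos": [-2, 15, 0], "angular": [0, 0, 0]},
    {"fingers": 87.6, "delta_pos": [-6, 50, 0], "angular": [0, 0, 0]},
    {"fingers": 87.6, "delta_pos": [-12, 95, 0], "angular": [0, 0, 0]},
    {"fingers": 87.6, "delta_pos": [-17, 140, 0], "angular": [0, 0, 0]},
    {"fingers": 87.6, "delta_pos": [-23, 185, 0], "angular": [0, 0, 0]},
    {"fingers": 87.6, "delta_pos": [-28, 230, 0], "angular": [0, 0, 0]},
    {"fingers": 87.6, "delta_pos": [-34, 275, 0], "angular": [0, 0, 0]},
    {"fingers": 87.6, "delta_pos": [-39, 320, 0], "angular": [0, 0, 0]},
    {"fingers": 87.6, "delta_pos": [-45, 365, 0], "angular": [0, 0, 0]},
    {"fingers": 87.6, "delta_pos": [-50, 410, 0], "angular": [0, 0, 0]},
  ],
)

```text
clock: 10.4
tool_pos: [0.4231, -0.0104, 0.1283]
orientation: [180.0, -0.1, -158.5]
force: [2.1, 1.3, 0.4]
opening: 0.0874
gripper_force: 0.0
```

Request:
apply_moves(
  deltas=[
    {"fingers": 87.6, "delta_pos": [-5, 45, 0], "angular": [0, 0, 0]},
    {"fingers": 87.6, "delta_pos": [-11, 90, 0], "angular": [0, 0, 0]},
    {"fingers": 87.6, "delta_pos": [-16, 135, 0], "angular": [0, 0, 0]},
    {"fingers": 87.6, "delta_pos": [-22, 180, 0], "angular": [0, 0, 0]},
    {"fingers": 87.6, "delta_pos": [-27, 225, 0], "angular": [0, 0, 0]},
    {"fingers": 87.6, "delta_pos": [-33, 270, 0], "angular": [0, 0, 0]},
    {"fingers": 87.6, "delta_pos": [-37, 305, 0], "angular": [0, 0, 0]},
    {"fingers": 87.6, "delta_pos": [-40, 325, 0], "angular": [0, 0, 0]},
    {"fingers": 87.6, "delta_pos": [-40, 328, 0], "angular": [0, 0, 0]},
    {"fingers": 87.6, "delta_pos": [-40, 328, 0], "angular": [0, 0, 0]},
  ],
)

```text
clock: 11.4
tool_pos: [0.3411, 0.3073, 0.1283]
orientation: [-179.9, -0.1, -158.4]
force: [0.9, -0.5, 0.5]
opening: 0.0879
gripper_force: 0.0
```

```bash
python3 -c "
from h import *
a=ctrl.snapshot('top');b=ctrl.snapshot('side')
delta(.343,.307,.016,-158.5)
uv,A=centre('side',b,'red',proj('side',(.529,-.412,.046)),16);print('red egg',ground('side',uv,.04),uv,A)
cv2.imwrite('pics/b1.png',cv2.resize(np.hstack([a[190:280,110:210],b[265:355,205:305],b[70:160,245:345]])[:,:,::-1],None,fx=2.6,fy=2.6,interpolation=cv2.INTER_CUBIC))"
```

```text
dpos [-1.500e+00 -1.000e-01  1.126e+02] rot [-0.04 -0.06 -0.01] t 11.5 pos [0.3416 0.3066 0.1286] F [ 0.3 -1.  -0.1]
red egg [ 0.52586991 -0.40016636] [294.96897375 115.95704057] 419.0
```

View pics/b1.png

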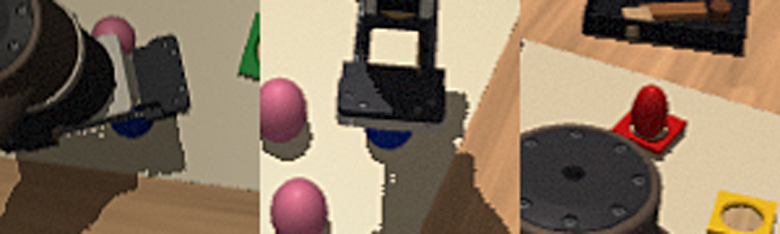

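The red egg stands upright in its dimple (third panel, (650,112)). The gripper is over the blue egg (second panel, (388,137)).

Request:
apply_moves(
  deltas=[
    {"fingers": 87.6, "delta_pos": [-1.5, 0, 20], "angular": [0, 0, 0]},
    {"fingers": 87.6, "delta_pos": [-1.5, 0, 45], "angular": [0, 0, 0]},
    {"fingers": 87.6, "delta_pos": [-1.5, 0, 70], "angular": [0, 0, 0]},
    {"fingers": 87.6, "delta_pos": [-1.5, 0, 90], "angular": [0, 0, 0]},
    {"fingers": 87.6, "delta_pos": [-1.5, 0, 104], "angular": [0, 0, 0]},
    {"fingers": 87.6, "delta_pos": [-1.5, 0, 112], "angular": [0, 0, 0]},
    {"fingers": 87.6, "delta_pos": [-1.5, 0, 113], "angular": [0, 0, 0]},
    {"fingers": 87.6, "delta_pos": [-1.5, 0, 113], "angular": [0, 0, 0]},
  ],
)

```text
clock: 12.3
tool_pos: [0.3435, 0.3082, 0.0163]
orientation: [180.0, 0.0, -158.5]
force: [-0.7, -0.2, -0.3]
opening: 0.0876
gripper_force: 0.0
```

```bash
python3 -c "
from h import *
a=ctrl.snapshot('top');b=ctrl.snapshot('side')
delta(.343,.307,.016,-158.5)"
```

```text
dpos [ 1.2 -1.5  0.7] rot [0.05 0.06 0.02] t 12.4 pos [0.3436 0.3088 0.0167] F [0.2 0.1 0.3]
```

Close, then lift.

Request:
apply_moves(
  deltas=[
    {"fingers": 70, "delta_pos": [0.5, -0.5, 0.7], "angular": [0, 0, 0]},
    {"fingers": 60, "delta_pos": [0.5, -0.5, 0.7], "angular": [0, 0, 0]},
    {"fingers": 56, "delta_pos": [0.5, -0.5, 0.7], "angular": [0, 0, 0]},
    {"fingers": 53, "delta_pos": [0.5, -0.5, 0.7], "angular": [0, 0, 0]},
    {"fingers": 50, "delta_pos": [0.5, -0.5, 0.7], "angular": [0, 0, 0]},
    {"fingers": 47, "delta_pos": [0.5, -0.5, 0.7], "angular": [0, 0, 0]},
    {"fingers": 44, "delta_pos": [0.5, -0.5, 0.7], "angular": [0, 0, 0]},
    {"fingers": 40, "delta_pos": [0.5, -0.5, 0.7], "angular": [0, 0, 0]},
    {"fingers": 40, "delta_pos": [0.5, -0.5, 0.7], "angular": [0, 0, 0]},
  ],
)

```text
clock: 13.3
tool_pos: [0.3429, 0.3079, 0.0153]
orientation: [-180.0, -0.0, -158.5]
force: [-0.6, 0.3, -0.1]
opening: 0.0482
gripper_force: 30.0
```

Request:
apply_moves(
  deltas=[
    {"fingers": 40, "delta_pos": [0, 0, -5], "angular": [0, 0, 0]},
    {"fingers": 40, "delta_pos": [0, 0, -20], "angular": [0, 0, 0]},
    {"fingers": 40, "delta_pos": [0, 0, -45], "angular": [0, 0, 0]},
    {"fingers": 40, "delta_pos": [0, 0, -75], "angular": [0, 0, 0]},
    {"fingers": 40, "delta_pos": [0, 0, -100], "angular": [0, 0, 0]},
    {"fingers": 40, "delta_pos": [0, 0, -112], "angular": [0, 0, 0]},
    {"fingers": 40, "delta_pos": [0, 0, -114], "angular": [0, 0, 0]},
    {"fingers": 40, "delta_pos": [0, 0, -114], "angular": [0, 0, 0]},
  ],
)

```text
clock: 14.1
tool_pos: [0.3428, 0.3078, 0.1293]
orientation: [180.0, 0.0, -158.5]
force: [0.4, 0.7, -0.4]
opening: 0.0485
gripper_force: 30.0
```

```bash
python3 -c "
from h import *
delta(.449,-.007,.13,-158.5)"
```

```text
dpos [  16.7 -331.8   -0.9] rot [0.03 0.01 0.02] t 14.1 pos [0.3428 0.3078 0.1293] F [ 0.4  0.7 -0.4]
```

Request:
apply_moves(
  deltas=[
    {"fingers": 40, "delta_pos": [1, -15, 0], "angular": [0, 0, 0]},
    {"fingers": 40, "delta_pos": [3, -52, 0], "angular": [0, 0, 0]},
    {"fingers": 40, "delta_pos": [5, -97, 0], "angular": [0, 0, 0]},
    {"fingers": 40, "delta_pos": [7, -142, 0], "angular": [0, 0, 0]},
    {"fingers": 40, "delta_pos": [9, -187, 0], "angular": [0, 0, 0]},
    {"fingers": 40, "delta_pos": [12, -232, 0], "angular": [0, 0, 0]},
    {"fingers": 40, "delta_pos": [14, -275, 0], "angular": [0, 0, 0]},
    {"fingers": 40, "delta_pos": [16, -310, 0], "angular": [0, 0, 0]},
    {"fingers": 40, "delta_pos": [17, -328, 0], "angular": [0, 0, 0]},
    {"fingers": 40, "delta_pos": [17, -332, 0], "angular": [0, 0, 0]},
  ],
)

```text
clock: 15.1
tool_pos: [0.4481, -0.0097, 0.128]
orientation: [-180.0, -0.2, -158.6]
force: [-0.8, 0.5, -0.4]
opening: 0.0482
gripper_force: 30.0
```

Request:
apply_moves(
  deltas=[
    {"fingers": 40, "delta_pos": [0, 0, 0], "angular": [0, 0, 0]},
    {"fingers": 40, "delta_pos": [0, 0, 15], "angular": [0, 0, 0]},
    {"fingers": 40, "delta_pos": [0, 0, 38], "angular": [0, 0, 0]},
    {"fingers": 40, "delta_pos": [0, 0, 60], "angular": [0, 0, 0]},
    {"fingers": 40, "delta_pos": [0, 0, 78], "angular": [0, 0, 0]},
    {"fingers": 40, "delta_pos": [0, 0, 90], "angular": [0, 0, 0]},
    {"fingers": 40, "delta_pos": [0, 0, 95], "angular": [0, 0, 0]},
    {"fingers": 40, "delta_pos": [0, 0, 96], "angular": [0, 0, 0]},
    {"fingers": 40, "delta_pos": [0, 0, 96], "angular": [0, 0, 0]},
  ],
)

```text
clock: 16.0
tool_pos: [0.4491, -0.0067, 0.0335]
orientation: [-180.0, 0.0, -158.4]
force: [0.0, -0.0, -1.0]
opening: 0.0483
gripper_force: 30.0
```

```bash
python3 -c "
from h import *
a=ctrl.snapshot('top');b=ctrl.snapshot('side')
delta(.449,-.007,.0255,-158.5)
cv2.imwrite('pics/b2.png',cv2.resize(np.hstack([a[165:255,215:315],b[155:245,215:315]])[:,:,::-1],None,fx=4,fy=4,interpolation=cv2.INTER_CUBIC))"
```

```text
dpos [ 0.4 -0.   8.4] rot [-0.    0.07  0.05] t 16.1 pos [ 0.4494 -0.0068  0.0339] F [-0.1 -0.1 -0.1]
```

View pics/b2.png

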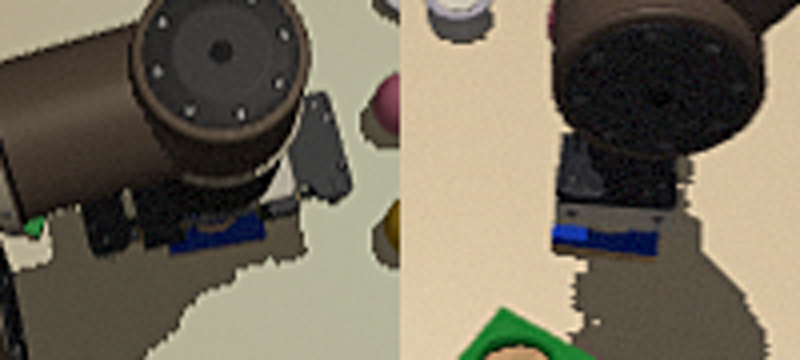

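The gripper covers the blue cradle, whose front edge shows at (605,240). Pose and clearances match the plan, so I'll lower softly.

Request:
apply_moves(
  deltas=[
    {"fingers": 40, "delta_pos": [0, 0, 2], "angular": [0, 0, 0]},
    {"fingers": 40, "delta_pos": [0, 0, 4], "angular": [0, 0, 0]},
    {"fingers": 40, "delta_pos": [0, 0, 6], "angular": [0, 0, 0]},
    {"fingers": 40, "delta_pos": [0, 0, 7], "angular": [0, 0, 0]},
    {"fingers": 40, "delta_pos": [0, 0, 7.5], "angular": [0, 0, 0]},
    {"fingers": 40, "delta_pos": [0, 0, 7.5], "angular": [0, 0, 0]},
  ],
)

```text
clock: 16.7
tool_pos: [0.4489, -0.0072, 0.0257]
orientation: [-180.0, -0.0, -158.5]
force: [0.1, 0.5, -0.3]
opening: 0.0489
gripper_force: 30.0
```

Request:
apply_moves(
  deltas=[
    {"fingers": 40, "delta_pos": [0, 0, 0.7], "angular": [0, 0, 0]},
    {"fingers": 40, "delta_pos": [0, 0, 0.7], "angular": [0, 0, 0]},
  ],
)

```text
clock: 16.9
tool_pos: [0.4491, -0.0072, 0.0252]
orientation: [-180.0, 0.0, -158.5]
force: [-0.8, -0.6, 2.6]
opening: 0.0485
gripper_force: 30.0
```

Light contact. Release, go up and head for the yellow egg.

Request:
apply_moves(
  deltas=[
    {"fingers": 50, "delta_pos": [0, 0, 0], "angular": [0, 0, 0]},
    {"fingers": 60, "delta_pos": [0, 0, 0], "angular": [0, 0, 0]},
    {"fingers": 75, "delta_pos": [0, 0, 0], "angular": [0, 0, 0]},
    {"fingers": 87.6, "delta_pos": [0, 0, 0], "angular": [0, 0, 0]},
    {"fingers": 87.6, "delta_pos": [0, 0, 0], "angular": [0, 0, 0]},
    {"fingers": 87.6, "delta_pos": [0, 0, -10], "angular": [0, 0, 0]},
    {"fingers": 87.6, "delta_pos": [0, 0, -35], "angular": [0, 0, 0]},
    {"fingers": 87.6, "delta_pos": [0, 0, -70], "angular": [0, 0, 0]},
    {"fingers": 87.6, "delta_pos": [0, 0, -95], "angular": [0, 0, 0]},
    {"fingers": 87.6, "delta_pos": [0, 0, -104], "angular": [0, 0, 0]},
  ],
)

```text
clock: 17.9
tool_pos: [0.4504, -0.0068, 0.1324]
orientation: [-180.0, 0.3, -158.4]
force: [0.5, 0.4, -0.4]
opening: 0.0872
gripper_force: 0.0
```

```bash
python3 -c "
from h import *
delta(.449,-.169,.13,-158.5)"
```

```text
dpos [  60.9 -150.3    2.2] rot [-0.02  0.28  0.06] t 17.9 pos [ 0.4504 -0.0068  0.1324] F [ 0.5  0.4 -0.4]
```

Request:
apply_moves(
  deltas=[
    {"fingers": 87.6, "delta_pos": [6, -15, 0], "angular": [0, 0, 0]},
    {"fingers": 87.6, "delta_pos": [18, -45, 0], "angular": [0, 0, 0]},
    {"fingers": 87.6, "delta_pos": [32, -80, 0], "angular": [0, 0, 0]},
    {"fingers": 87.6, "delta_pos": [46, -115, 0], "angular": [0, 0, 0]},
    {"fingers": 87.6, "delta_pos": [56, -140, 0], "angular": [0, 0, 0]},
    {"fingers": 87.6, "delta_pos": [60, -150, 0], "angular": [0, 0, 0]},
    {"fingers": 87.6, "delta_pos": [60, -150, 0], "angular": [0, 0, 0]},
    {"fingers": 87.6, "delta_pos": [60, -150, 0], "angular": [0, 0, 0]},
  ],
)

```text
clock: 18.7
tool_pos: [0.448, -0.1685, 0.1289]
orientation: [180.0, -0.0, -158.5]
force: [0.1, -0.5, 0.0]
opening: 0.0875
gripper_force: 0.0
```

```bash
python3 -c "
from h import *
a=ctrl.snapshot('top');b=ctrl.snapshot('side')
delta(.449,-.169,.0155,-158.5)
cv2.imwrite('pics/y1.png',cv2.resize(np.hstack([a[165:255,255:375],b[130:220,220:340]])[:,:,::-1],None,fx=3.3,fy=3.3,interpolation=cv2.INTER_CUBIC))"
```

```text
dpos [ -0.4  -1.2 113.6] rot [0.01 0.   0.07] t 18.8 pos [ 0.4482 -0.168   0.1291] F [-0.4 -0.  -0.8]
```

View pics/y1.png

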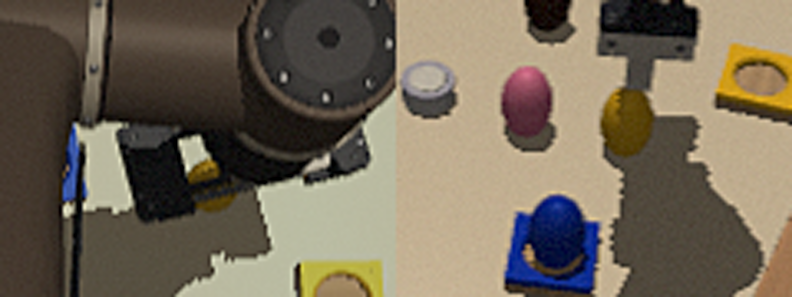

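The blue egg stands upright in its dimple (557,235). The gripper is over the yellow egg (627,120).

Request:
apply_moves(
  deltas=[
    {"fingers": 87.6, "delta_pos": [0, -1, 20], "angular": [0, 0, 0]},
    {"fingers": 87.6, "delta_pos": [0, -1, 45], "angular": [0, 0, 0]},
    {"fingers": 87.6, "delta_pos": [0, -1, 70], "angular": [0, 0, 0]},
    {"fingers": 87.6, "delta_pos": [0, -1, 90], "angular": [0, 0, 0]},
    {"fingers": 87.6, "delta_pos": [0, -1, 104], "angular": [0, 0, 0]},
    {"fingers": 87.6, "delta_pos": [0, -1, 112], "angular": [0, 0, 0]},
    {"fingers": 87.6, "delta_pos": [0, -1, 113.5], "angular": [0, 0, 0]},
    {"fingers": 87.6, "delta_pos": [0, -1, 113.5], "angular": [0, 0, 0]},
    {"fingers": 87.6, "delta_pos": [0, -1, 113.5], "angular": [0, 0, 0]},
  ],
)

```text
clock: 19.7
tool_pos: [0.4492, -0.1695, 0.0163]
orientation: [-180.0, 0.1, -158.4]
force: [-0.4, -0.2, -0.5]
opening: 0.0871
gripper_force: 0.0
```

Request:
apply_moves(
  deltas=[
    {"fingers": 70, "delta_pos": [0, 0, 0], "angular": [0, 0, 0]},
    {"fingers": 60, "delta_pos": [0, 0, 0], "angular": [0, 0, 0]},
    {"fingers": 56, "delta_pos": [0, 0, 0], "angular": [0, 0, 0]},
    {"fingers": 53, "delta_pos": [0, 0, 0], "angular": [0, 0, 0]},
    {"fingers": 50, "delta_pos": [0, 0, 0], "angular": [0, 0, 0]},
    {"fingers": 47, "delta_pos": [0, 0, 0], "angular": [0, 0, 0]},
    {"fingers": 44, "delta_pos": [0, 0, 0], "angular": [0, 0, 0]},
    {"fingers": 40, "delta_pos": [0, 0, 0], "angular": [0, 0, 0]},
    {"fingers": 40, "delta_pos": [0, 0, 0], "angular": [0, 0, 0]},
  ],
)

```text
clock: 20.6
tool_pos: [0.4485, -0.1697, 0.0156]
orientation: [180.0, -0.0, -158.5]
force: [-0.5, 1.6, 1.5]
opening: 0.0485
gripper_force: 30.0
```

Request:
apply_moves(
  deltas=[
    {"fingers": 40, "delta_pos": [0, 0, -5], "angular": [0, 0, 0]},
    {"fingers": 40, "delta_pos": [0, 0, -20], "angular": [0, 0, 0]},
    {"fingers": 40, "delta_pos": [0, 0, -45], "angular": [0, 0, 0]},
    {"fingers": 40, "delta_pos": [0, 0, -75], "angular": [0, 0, 0]},
    {"fingers": 40, "delta_pos": [0, 0, -100], "angular": [0, 0, 0]},
    {"fingers": 40, "delta_pos": [0, 0, -112], "angular": [0, 0, 0]},
    {"fingers": 40, "delta_pos": [0, 0, -114], "angular": [0, 0, 0]},
    {"fingers": 40, "delta_pos": [0, 0, -114], "angular": [0, 0, 0]},
  ],
)

```text
clock: 21.4
tool_pos: [0.4484, -0.1697, 0.1296]
orientation: [180.0, 0.0, -158.5]
force: [-0.5, 0.1, -1.1]
opening: 0.0485
gripper_force: 30.0
```

```bash
python3 -c "
from h import *
delta(.359,-.303,.13,-158.5)"
```

```text
dpos [132.1 -91.2  -0.5] rot [0.   0.03 0.02] t 21.4 pos [ 0.4484 -0.1697  0.1296] F [-0.5  0.1 -1.1]
```

Request:
apply_moves(
  deltas=[
    {"fingers": 40, "delta_pos": [10, -7, 0], "angular": [0, 0, 0]},
    {"fingers": 40, "delta_pos": [35, -24, 0], "angular": [0, 0, 0]},
    {"fingers": 40, "delta_pos": [65, -45, 0], "angular": [0, 0, 0]},
    {"fingers": 40, "delta_pos": [95, -66, 0], "angular": [0, 0, 0]},
    {"fingers": 40, "delta_pos": [120, -83, 0], "angular": [0, 0, 0]},
    {"fingers": 40, "delta_pos": [132, -91, 0], "angular": [0, 0, 0]},
    {"fingers": 40, "delta_pos": [132, -91, 0], "angular": [0, 0, 0]},
    {"fingers": 40, "delta_pos": [132, -91, 0], "angular": [0, 0, 0]},
  ],
)

```text
clock: 22.2
tool_pos: [0.3583, -0.303, 0.1287]
orientation: [179.9, -0.1, -158.5]
force: [-0.2, 0.1, -0.8]
opening: 0.0485
gripper_force: 30.0
```

Request:
apply_moves(
  deltas=[
    {"fingers": 40, "delta_pos": [0, 0, 0], "angular": [0, 0, 0]},
    {"fingers": 40, "delta_pos": [0, 0, 15], "angular": [0, 0, 0]},
    {"fingers": 40, "delta_pos": [0, 0, 38], "angular": [0, 0, 0]},
    {"fingers": 40, "delta_pos": [0, 0, 60], "angular": [0, 0, 0]},
    {"fingers": 40, "delta_pos": [0, 0, 78], "angular": [0, 0, 0]},
    {"fingers": 40, "delta_pos": [0, 0, 90], "angular": [0, 0, 0]},
    {"fingers": 40, "delta_pos": [0, 0, 95], "angular": [0, 0, 0]},
    {"fingers": 40, "delta_pos": [0, 0, 96], "angular": [0, 0, 0]},
    {"fingers": 40, "delta_pos": [0, 0, 96], "angular": [0, 0, 0]},
  ],
)

```text
clock: 23.1
tool_pos: [0.3596, -0.3027, 0.0339]
orientation: [-180.0, 0.0, -158.4]
force: [-0.0, 0.9, -0.5]
opening: 0.0485
gripper_force: 30.0
```

```bash
python3 -c "
from h import *
a=ctrl.snapshot('top');b=ctrl.snapshot('side')
delta(.359,-.303,.0255,-158.5)
cv2.imwrite('pics/y2.png',cv2.resize(np.hstack([a[205:295,305:425],b[100:190,270:390]])[:,:,::-1],None,fx=3.3,fy=3.3,interpolation=cv2.INTER_CUBIC))"
```

```text
dpos [0.8 0.1 8.7] rot [-0.05  0.05  0.06] t 23.2 pos [ 0.3598 -0.3028  0.0342] F [ 0.8  0.1 -0.5]
```

View pics/y2.png

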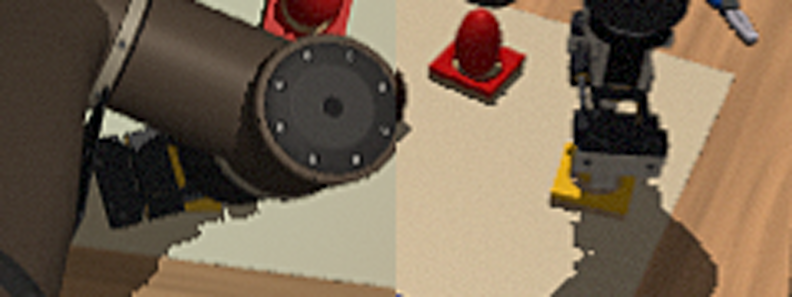

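The finger at (602,182) is over the middle of the yellow cradle, and the red egg is still upright (478,45). I'll lower softly.

Request:
apply_moves(
  deltas=[
    {"fingers": 40, "delta_pos": [0, 0, 2], "angular": [0, 0, 0]},
    {"fingers": 40, "delta_pos": [0, 0, 4], "angular": [0, 0, 0]},
    {"fingers": 40, "delta_pos": [0, 0, 6], "angular": [0, 0, 0]},
    {"fingers": 40, "delta_pos": [0, 0, 7], "angular": [0, 0, 0]},
    {"fingers": 40, "delta_pos": [0, 0, 7.5], "angular": [0, 0, 0]},
    {"fingers": 40, "delta_pos": [0, 0, 7.5], "angular": [0, 0, 0]},
  ],
)

```text
clock: 23.8
tool_pos: [0.3591, -0.3028, 0.026]
orientation: [180.0, -0.0, -158.5]
force: [0.2, -0.2, -0.1]
opening: 0.0482
gripper_force: 30.0
```

Request:
apply_moves(
  deltas=[
    {"fingers": 40, "delta_pos": [0, 0, 0.6], "angular": [0, 0, 0]},
    {"fingers": 40, "delta_pos": [0, 0, 0.6], "angular": [0, 0, 0]},
  ],
)

```text
clock: 24.0
tool_pos: [0.3592, -0.3028, 0.0256]
orientation: [-180.0, 0.0, -158.5]
force: [0.0, 1.0, 1.4]
opening: 0.0486
gripper_force: 30.0
```

Height is 0.0256, at or within a few tenths of a millimetre of the floor. One more small step, then release.

Request:
apply_moves(
  deltas=[
    {"fingers": 40, "delta_pos": [0, 0, 0.4], "angular": [0, 0, 0]},
    {"fingers": 40, "delta_pos": [0, 0, 0.4], "angular": [0, 0, 0]},
  ],
)

```text
clock: 24.2
tool_pos: [0.3593, -0.3028, 0.0255]
orientation: [-180.0, 0.0, -158.5]
force: [-2.3, 1.9, 8.3]
opening: 0.0482
gripper_force: 30.0
```

Request:
apply_moves(
  deltas=[
    {"fingers": 50, "delta_pos": [0, 0, 0], "angular": [0, 0, 0]},
    {"fingers": 60, "delta_pos": [0, 0, 0], "angular": [0, 0, 0]},
    {"fingers": 75, "delta_pos": [0, 0, 0], "angular": [0, 0, 0]},
    {"fingers": 87.6, "delta_pos": [0, 0, 0], "angular": [0, 0, 0]},
    {"fingers": 87.6, "delta_pos": [0, 0, 0], "angular": [0, 0, 0]},
    {"fingers": 87.6, "delta_pos": [0, 0, -10], "angular": [0, 0, 0]},
    {"fingers": 87.6, "delta_pos": [0, 0, -35], "angular": [0, 0, 0]},
    {"fingers": 87.6, "delta_pos": [0, 0, -70], "angular": [0, 0, 0]},
    {"fingers": 87.6, "delta_pos": [0, 0, -95], "angular": [0, 0, 0]},
    {"fingers": 87.6, "delta_pos": [0, 0, -104], "angular": [0, 0, 0]},
  ],
)

```text
clock: 25.2
tool_pos: [0.3605, -0.3034, 0.1324]
orientation: [-179.8, 0.2, -158.4]
force: [-0.4, 0.3, 0.2]
opening: 0.0875
gripper_force: 0.0
```

```bash
python3 -c "
from h import *
delta(.522,.427,.13,-158.5)"
```

```text
dpos [-418.5  620.     1.8] rot [-0.19  0.2   0.06] t 25.2 pos [ 0.3605 -0.3034  0.1324] F [-0.4  0.3  0.2]
```

Request:
apply_moves(
  deltas=[
    {"fingers": 87.6, "delta_pos": [-8, 12, 0], "angular": [0, 0, 0]},
    {"fingers": 87.6, "delta_pos": [-28, 42, 0], "angular": [0, 0, 0]},
    {"fingers": 87.6, "delta_pos": [-53, 79, 0], "angular": [0, 0, 0]},
    {"fingers": 87.6, "delta_pos": [-79, 117, 0], "angular": [0, 0, 0]},
    {"fingers": 87.6, "delta_pos": [-104, 154, 0], "angular": [0, 0, 0]},
    {"fingers": 87.6, "delta_pos": [-130, 192, 0], "angular": [0, 0, 0]},
    {"fingers": 87.6, "delta_pos": [-155, 230, 0], "angular": [0, 0, 0]},
    {"fingers": 87.6, "delta_pos": [-180, 267, 0], "angular": [0, 0, 0]},
    {"fingers": 87.6, "delta_pos": [-205, 304, 0], "angular": [0, 0, 0]},
    {"fingers": 87.6, "delta_pos": [-230, 341, 0], "angular": [0, 0, 0]},
  ],
)

```text
clock: 26.2
tool_pos: [0.4477, 0.1007, 0.1292]
orientation: [180.0, 0.0, -158.4]
force: [1.0, -0.4, 0.2]
opening: 0.0879
gripper_force: 0.0
```

Request:
apply_moves(
  deltas=[
    {"fingers": 87.6, "delta_pos": [-25, 37, 0], "angular": [0, 0, 0]},
    {"fingers": 87.6, "delta_pos": [-50, 74, 0], "angular": [0, 0, 0]},
    {"fingers": 87.6, "delta_pos": [-75, 111, 0], "angular": [0, 0, 0]},
    {"fingers": 87.6, "delta_pos": [-100, 148, 0], "angular": [0, 0, 0]},
    {"fingers": 87.6, "delta_pos": [-125, 185, 0], "angular": [0, 0, 0]},
    {"fingers": 87.6, "delta_pos": [-150, 222, 0], "angular": [0, 0, 0]},
    {"fingers": 87.6, "delta_pos": [-173, 256, 0], "angular": [0, 0, 0]},
    {"fingers": 87.6, "delta_pos": [-188, 278, 0], "angular": [0, 0, 0]},
    {"fingers": 87.6, "delta_pos": [-189, 279, 0], "angular": [0, 0, 0]},
    {"fingers": 87.6, "delta_pos": [-189, 279, 0], "angular": [0, 0, 0]},
  ],
)

```text
clock: 27.2
tool_pos: [0.5209, 0.4277, 0.1281]
orientation: [-180.0, -0.1, -158.4]
force: [0.1, -0.2, -0.7]
opening: 0.0876
gripper_force: 0.0
```

```bash
python3 -c "
from h import *
a=ctrl.snapshot('top');b=ctrl.snapshot('side')
delta(.522,.427,.0155,-158.5)
cv2.imwrite('pics/g1.png',cv2.resize(np.hstack([a[125:215,80:200],b[275:365,100:220],b[100:190,270:350]])[:,:,::-1],None,fx=2.45,fy=2.45,interpolation=cv2.INTER_CUBIC))"
```

```text
dpos [ -1.1  -0.  113.3] rot [-0.03 -0.05  0.01] t 27.3 pos [0.521  0.4267 0.1288] F [ 0.5 -0.6  0.2]
```

View pics/g1.png

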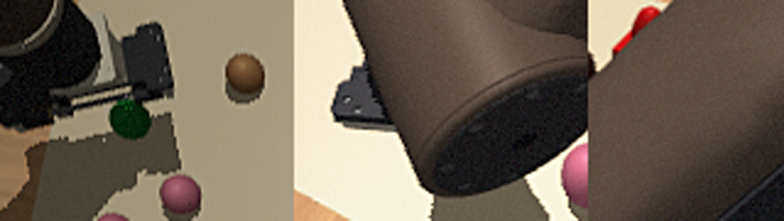

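The top view shows the green egg (130,118) just under the gripper, allowing for parallax. The arm blocks the side view. I'll descend and grip.

Request:
apply_moves(
  deltas=[
    {"fingers": 87.6, "delta_pos": [-1, 0, 20], "angular": [0, 0, 0]},
    {"fingers": 87.6, "delta_pos": [-1, 0, 45], "angular": [0, 0, 0]},
    {"fingers": 87.6, "delta_pos": [-1, 0, 70], "angular": [0, 0, 0]},
    {"fingers": 87.6, "delta_pos": [-1, 0, 90], "angular": [0, 0, 0]},
    {"fingers": 87.6, "delta_pos": [-1, 0, 104], "angular": [0, 0, 0]},
    {"fingers": 87.6, "delta_pos": [-1, 0, 112], "angular": [0, 0, 0]},
    {"fingers": 87.6, "delta_pos": [-1, 0, 113.5], "angular": [0, 0, 0]},
    {"fingers": 87.6, "delta_pos": [-1, 0, 113.5], "angular": [0, 0, 0]},
    {"fingers": 87.6, "delta_pos": [-1, 0, 113.5], "angular": [0, 0, 0]},
  ],
)

```text
clock: 28.2
tool_pos: [0.5228, 0.4286, 0.0167]
orientation: [180.0, 0.1, -158.5]
force: [0.2, 0.5, -0.7]
opening: 0.0879
gripper_force: 0.0
```

Request:
apply_moves(
  deltas=[
    {"fingers": 70, "delta_pos": [0, 0, 0], "angular": [0, 0, 0]},
    {"fingers": 60, "delta_pos": [0, 0, 0], "angular": [0, 0, 0]},
    {"fingers": 56, "delta_pos": [0, 0, 0], "angular": [0, 0, 0]},
    {"fingers": 53, "delta_pos": [0, 0, 0], "angular": [0, 0, 0]},
    {"fingers": 50, "delta_pos": [0, 0, 0], "angular": [0, 0, 0]},
    {"fingers": 47, "delta_pos": [0, 0, 0], "angular": [0, 0, 0]},
    {"fingers": 44, "delta_pos": [0, 0, 0], "angular": [0, 0, 0]},
    {"fingers": 40, "delta_pos": [0, 0, 0], "angular": [0, 0, 0]},
    {"fingers": 40, "delta_pos": [0, 0, 0], "angular": [0, 0, 0]},
  ],
)

```text
clock: 29.1
tool_pos: [0.5223, 0.4281, 0.0156]
orientation: [180.0, 0.0, -158.5]
force: [0.2, 0.3, 0.7]
opening: 0.0484
gripper_force: 30.0
```

Request:
apply_moves(
  deltas=[
    {"fingers": 40, "delta_pos": [0, 0, -5], "angular": [0, 0, 0]},
    {"fingers": 40, "delta_pos": [0, 0, -20], "angular": [0, 0, 0]},
    {"fingers": 40, "delta_pos": [0, 0, -45], "angular": [0, 0, 0]},
    {"fingers": 40, "delta_pos": [0, 0, -75], "angular": [0, 0, 0]},
    {"fingers": 40, "delta_pos": [0, 0, -100], "angular": [0, 0, 0]},
    {"fingers": 40, "delta_pos": [0, 0, -112], "angular": [0, 0, 0]},
    {"fingers": 40, "delta_pos": [0, 0, -114], "angular": [0, 0, 0]},
    {"fingers": 40, "delta_pos": [0, 0, -114], "angular": [0, 0, 0]},
  ],
)

```text
clock: 29.9
tool_pos: [0.522, 0.4279, 0.1294]
orientation: [180.0, -0.0, -158.5]
force: [0.8, -0.4, -1.9]
opening: 0.0483
gripper_force: 30.0
```

```bash
python3 -c "
from h import *
delta(.446,.153,.13,-158.5)"
```

```text
dpos [ 171.5 -227.9   -0.6] rot [ 0.02 -0.01  0.02] t 29.9 pos [0.522  0.4279 0.1294] F [ 0.8 -0.4 -1.9]
```

Request:
apply_moves(
  deltas=[
    {"fingers": 40, "delta_pos": [9, -12, 0], "angular": [0, 0, 0]},
    {"fingers": 40, "delta_pos": [30, -40, 0], "angular": [0, 0, 0]},
    {"fingers": 40, "delta_pos": [56, -75, 0], "angular": [0, 0, 0]},
    {"fingers": 40, "delta_pos": [84, -112, 0], "angular": [0, 0, 0]},
    {"fingers": 40, "delta_pos": [112, -149, 0], "angular": [0, 0, 0]},
    {"fingers": 40, "delta_pos": [140, -186, 0], "angular": [0, 0, 0]},
    {"fingers": 40, "delta_pos": [162, -215, 0], "angular": [0, 0, 0]},
    {"fingers": 40, "delta_pos": [171, -228, 0], "angular": [0, 0, 0]},
    {"fingers": 40, "delta_pos": [171, -228, 0], "angular": [0, 0, 0]},
    {"fingers": 40, "delta_pos": [171, -228, 0], "angular": [0, 0, 0]},
  ],
)

```text
clock: 30.9
tool_pos: [0.447, 0.1531, 0.1293]
orientation: [-180.0, -0.0, -158.5]
force: [0.0, 0.9, -1.5]
opening: 0.0482
gripper_force: 30.0
```

Request:
apply_moves(
  deltas=[
    {"fingers": 40, "delta_pos": [0, 0, 0], "angular": [0, 0, 0]},
    {"fingers": 40, "delta_pos": [0, 0, 15], "angular": [0, 0, 0]},
    {"fingers": 40, "delta_pos": [0, 0, 38], "angular": [0, 0, 0]},
    {"fingers": 40, "delta_pos": [0, 0, 60], "angular": [0, 0, 0]},
    {"fingers": 40, "delta_pos": [0, 0, 78], "angular": [0, 0, 0]},
    {"fingers": 40, "delta_pos": [0, 0, 90], "angular": [0, 0, 0]},
    {"fingers": 40, "delta_pos": [0, 0, 95], "angular": [0, 0, 0]},
    {"fingers": 40, "delta_pos": [0, 0, 96], "angular": [0, 0, 0]},
    {"fingers": 40, "delta_pos": [0, 0, 96], "angular": [0, 0, 0]},
  ],
)

```text
clock: 31.8
tool_pos: [0.4472, 0.1538, 0.0337]
orientation: [-180.0, 0.0, -158.4]
force: [-0.1, -0.3, -0.2]
opening: 0.0482
gripper_force: 30.0
```

```bash
python3 -c "
from h import *
a=ctrl.snapshot('top');b=ctrl.snapshot('side')
delta(.446,.153,.0255,-158.5)
cv2.imwrite('pics/g2.png',cv2.resize(np.hstack([a[160:250,160:280],b[190:280,185:305]])[:,:,::-1],None,fx=3.3,fy=3.3,interpolation=cv2.INTER_CUBIC))"
```

```text
dpos [ 1.5 -0.2  8.6] rot [0.02 0.06 0.05] t 31.9 pos [0.4474 0.1537 0.0341] F [-0.1 -0.3 -0.2]
```

View pics/g2.png

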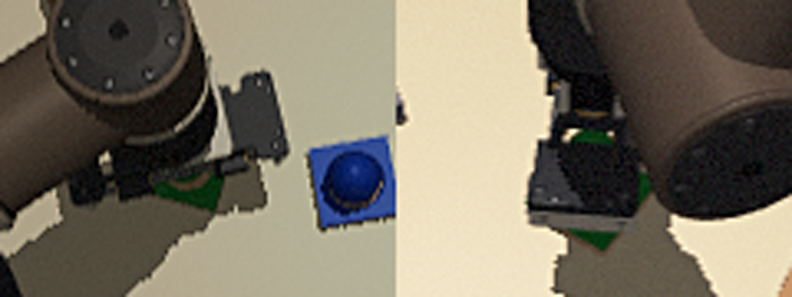

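The gripper is over the green cradle, with its corner at (598,240) and the egg top at (590,138). The blue egg is centred in its dimple. I'll lower softly.

Request:
apply_moves(
  deltas=[
    {"fingers": 40, "delta_pos": [1, 0, 2], "angular": [0, 0, 0]},
    {"fingers": 40, "delta_pos": [1, 0, 4], "angular": [0, 0, 0]},
    {"fingers": 40, "delta_pos": [1, 0, 6], "angular": [0, 0, 0]},
    {"fingers": 40, "delta_pos": [1, 0, 7], "angular": [0, 0, 0]},
    {"fingers": 40, "delta_pos": [1, 0, 7.5], "angular": [0, 0, 0]},
    {"fingers": 40, "delta_pos": [1, 0, 7.5], "angular": [0, 0, 0]},
  ],
)

```text
clock: 32.5
tool_pos: [0.446, 0.1528, 0.026]
orientation: [-180.0, -0.0, -158.5]
force: [0.1, -0.3, -1.5]
opening: 0.0486
gripper_force: 30.0
```

Request:
apply_moves(
  deltas=[
    {"fingers": 40, "delta_pos": [0, 0, 0.6], "angular": [0, 0, 0]},
    {"fingers": 40, "delta_pos": [0, 0, 0.6], "angular": [0, 0, 0]},
  ],
)

```text
clock: 32.7
tool_pos: [0.4461, 0.1529, 0.0255]
orientation: [180.0, 0.0, -158.5]
force: [0.1, -1.2, -1.2]
opening: 0.0483
gripper_force: 30.0
```

Request:
apply_moves(
  deltas=[
    {"fingers": 40, "delta_pos": [0, 0, 0.4], "angular": [0, 0, 0]},
    {"fingers": 40, "delta_pos": [0, 0, 0.4], "angular": [0, 0, 0]},
  ],
)

```text
clock: 32.9
tool_pos: [0.4461, 0.1529, 0.0254]
orientation: [-180.0, 0.0, -158.5]
force: [-1.8, -1.4, 4.6]
opening: 0.0481
gripper_force: 30.0
```

Contact is light. Release, go up, and back away to view.

Request:
apply_moves(
  deltas=[
    {"fingers": 50, "delta_pos": [0, 0, 0], "angular": [0, 0, 0]},
    {"fingers": 60, "delta_pos": [0, 0, 0], "angular": [0, 0, 0]},
    {"fingers": 75, "delta_pos": [0, 0, 0], "angular": [0, 0, 0]},
    {"fingers": 87.6, "delta_pos": [0, 0, 0], "angular": [0, 0, 0]},
    {"fingers": 87.6, "delta_pos": [0, 0, 0], "angular": [0, 0, 0]},
    {"fingers": 87.6, "delta_pos": [0, 0, -10], "angular": [0, 0, 0]},
    {"fingers": 87.6, "delta_pos": [0, 0, -35], "angular": [0, 0, 0]},
    {"fingers": 87.6, "delta_pos": [0, 0, -75], "angular": [0, 0, 0]},
    {"fingers": 87.6, "delta_pos": [0, 0, -115], "angular": [0, 0, 0]},
    {"fingers": 87.6, "delta_pos": [0, 0, -140], "angular": [0, 0, 0]},
  ],
)

```text
clock: 33.9
tool_pos: [0.4468, 0.1533, 0.1689]
orientation: [180.0, 0.2, -158.4]
force: [-0.3, 0.7, -0.3]
opening: 0.0876
gripper_force: 0.0
```

Request:
apply_moves(
  deltas=[
    {"fingers": 87.6, "delta_pos": [-10, 10, -20], "angular": [0, 0, 0]},
    {"fingers": 87.6, "delta_pos": [-35, 30, -30], "angular": [0, 0, 0]},
    {"fingers": 87.6, "delta_pos": [-65, 60, -40], "angular": [0, 0, 0]},
    {"fingers": 87.6, "delta_pos": [-95, 90, -50], "angular": [0, 0, 0]},
    {"fingers": 87.6, "delta_pos": [-125, 120, -50], "angular": [0, 0, 0]},
    {"fingers": 87.6, "delta_pos": [-150, 145, -50], "angular": [0, 0, 0]},
    {"fingers": 87.6, "delta_pos": [-165, 160, -50], "angular": [0, 0, 0]},
    {"fingers": 87.6, "delta_pos": [-170, 165, -50], "angular": [0, 0, 0]},
    {"fingers": 87.6, "delta_pos": [-170, 165, -50], "angular": [0, 0, 0]},
    {"fingers": 87.6, "delta_pos": [-170, 165, -50], "angular": [0, 0, 0]},
  ],
)

```text
clock: 34.9
tool_pos: [0.5432, 0.3679, 0.2154]
orientation: [-180.0, -0.0, -158.5]
force: [0.3, -0.5, 0.2]
opening: 0.0875
gripper_force: 0.0
```

```bash
python3 -c "
from h import *
a=ctrl.snapshot('top')[90:300,100:430];b=ctrl.snapshot('side')[70:370,100:400]
b=cv2.resize(b,(330,330))
cv2.imwrite('pics/f.png',cv2.resize(np.vstack([a,b]),None,fx=1.11,fy=1.11)[:,:,::-1])"
```

```text
(no output)
```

View pics/f.png

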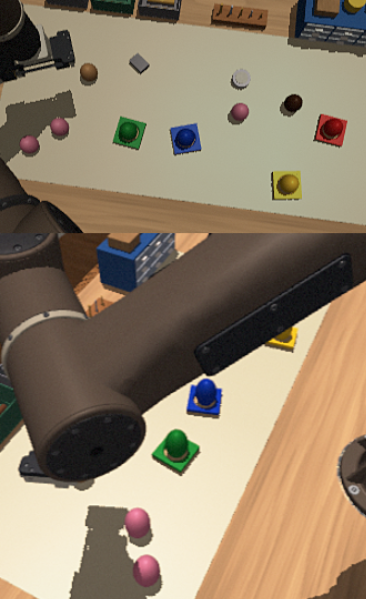

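All four eggs stand centred in the cradles of their own colours in the top view: green (128,131), blue (185,137), yellow (289,184) and red (332,128). The wooden eggs have not moved. I'll hand in.

```bash
python3 -c "
from plant import ctrl
print(ctrl.close_job())"
```

```text
the job is handed in; nothing more can be done
None
```

I set all four painted eggs upright in the cradles of their own colours, left the wooden eggs where they stood, and handed the job in at about 35 s.

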